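# Draw a laminated rail out of the glue press through its window

### The job

Lift the wooden pull rail out of its cavity in the glue press, tilt it so that its head end comes up through the window in the top frame first, and draw the whole rail out without forcing it hard against the press. Finish still gripping it, held still in the air with all of the rail about 10 cm or more above the press's top frame and touching nothing but the fingers. Leave the tools and tins on the bed where they are.

Things in the scene. Friction and masses are not known exactly. Their poses are not given: they have to be found in the camera images.
- rail: dark wood pull rail with pale laminations, straight, 280 long x 26 wide x 20 mm thick, ends half-round in plan, 0.10 to 0.16 kg. Origin at its middle (centre of mass); x along it towards the tail end, z up through its thickness. It starts level in the press cavity: origin 30 mm, top 40 mm above the bed.
- rail_head (a point): middle of the rail's head end (rail x = -140 mm, half its thickness), which starts under the window
- rail_tail (a point): middle of the rail's tail end (rail x = +140 mm), which starts tucked 90 mm under the solid part of the top frame
- press: glue press: white box fixed to the bed, x -192 to +172 mm, y -95 to +95 mm of its own frame, 86 mm high; 12 mm walls closed all round, top frame a 6 mm sheet (underside 80, top 86 mm above the bed) with one window. Origin on the bed under the middle of the seated rail; x along the cavity, window towards -x. Two blue knobs rise 26 mm above the frame at x = +135, y = +-68 mm.
- cavity (a point): middle of the floor of the open cavity in the grey form block inside the press, 20 mm above the bed. The cavity is 284 x 30 mm along press x and 8 mm deep (rim 28 mm above the bed).
- relief (a point): middle of the finger relief (press x = -45 mm), 8 mm above the bed. From press x = -95 to +5 mm the form block is cut away down to the base plate, right across the box (166 mm): there the rail bridges free, its underside 20 mm above the bed, with room for fingers on both sides.
- window (a point): centre of the window at the upper face of the top frame (press x = -57.5 mm, 86 mm above the bed). The window is 215 mm along press x (from -165 to +50 mm) by 150 mm across: shorter than the rail.
- wrench: steel combination wrench, 220 mm long, lying on the bed (bystander)
- pin_spanner: steel pin spanner with red handle, 210 mm long, lying flat (bystander)
- collet_nut: steel collet nut, 44 mm across, 36 mm high (bystander); origin at the centre of its underside
- glue: yellow glue bottle with orange cap, 56 mm across, 150 mm high, standing (bystander); origin at the centre of its underside
- wax: green wax tin, 80 mm across, 55 mm high (bystander); origin at the centre of its underside
- clamp: orange bar clamp, 200 mm long, lying flat (bystander)

How it is judged:
By the outcome, as a careful person would: the job done as asked, in the order asked, and still so for the second after the job is handed in, while the arm keeps its last pose, push and grip.
It also fails if it takes over 38 s, if anything falls off the work surface, if the arm or the gripper's body presses on something with over 40 N, if the wrist force passes 120 N, or if a joint passes its speed limit or range.

### The arm

A 6-joint arm with a two-finger parallel gripper is mounted at the origin on the work surface. World frame = base frame: x ahead of the robot, y to its left, z up, the work surface at z = 0. Lengths are in m, angles in rad, forces in N, time in s.
With the tool pointing down it reaches from about 0.35 to 0.775 m from the base axis. Payload 5.5 kg.
Tool frame: the origin (TCP) lies between the finger pads; the fingertips stand 22 mm ahead of it and the grasp point (between the pads) lies 3 mm ahead of it; z points along the fingers, y is the line along which they close (so a half turn about z gives the same grasp; the last joint's range is limited). The gripper opens to 85 mm and grips with 20 to 120 N. Pads are 22 mm wide; open, the fingers measure 114 mm over their backs; the gripper's body (76 mm by 85 mm) begins 54 mm behind the grasp point. The pads swing forward as they close: fully open they stand 13 mm farther back than shut.
Start: joints at [-1.384, 0.313, 0.046, 1.304, 0, 1.431], TCP at [0.185, -0.545, 0.253] pointing down, gripper open.
Joint ranges: [-2.76, 2.76], [-0.86, 1.69], [-1.03, 1.26], [-2.2, 2.34], [-1.47, 1.5], [-3.14, 3.14]. Speed limits (rad/s): [2.57, 2.57, 3.14, 3.14, 3.14, 3.14].

### API

Orientations are given as a unit quaternion [w, x, y, z].
In Python, from workcell import env, vision gives the robot as it stands (env), with the cameras (vision).
- The arm moves only by the tool creep_tool, called after ">>>" as name(argument=value, ...) on one line, values as JSON. Schema: {"type":"object","properties":{"increments":{"type":"array","items":{"type":"array","items":{"type":"number"},"minItems":6,"maxItems":6},"minItems":1,"maxItems":8},"jaw":{"type":"number"},"grip_force":{"type":"number"},"only":{"type":"string"},"quiet":{"type":"boolean"},"lines":{"type":"string"}},"required":["increments"],"additionalProperties":false}. increments is a list of rows, 1 to 8 of them, each of 6 numbers: dx, dy, dz in shares of 0.5 m (1.0 is 0.5 m), then a rotation vector rx, ry, rz in shares of 180 degrees (1.0 is 180 degrees); each row is the pose to reach, as a shift and turn from the pose commanded when the call began, along the tool's axes at that moment; what a row does not reach only later rows make up. A row lasts 1/8 s, in which the tool goes at most 0.0625 m and 0.188 rad, less where a joint would pass 70% of its speed; a pose out of reach is approached as far as the arm can. jaw is the finger opening in m, set as the call begins (left out keeps the last). The fingers move at their own pace and stop on an object; grip_force is the grip in N (left out, the last holds). Time passes only in rows, so rows that do not move let the fingers close. The tool returns the time, the measured TCP pose, the force, the opening and the grip force at its end. only (a regular expression) keeps the lines of the reply that match it, lines (a string "A,B") keeps lines A to B, and quiet returns only ok. Shift and turn numbers lie between -1 and 1, and a call with a number outside is refused. Input that does not fit is refused with a message, and nothing moves.
- env.get_state(): the state, without advancing time (a new reading comes with each control period).
- vision.read_camera(name): name is "side" or "top" or "wrist"; returns a dict with "image" (480x640x3 uint8, red, green, blue), "K" (3x3 intrinsics, pixels), "R" (3x3) and "t" (3): a world point X has camera coordinates R X + t. Camera axes: x right, y down, z forward; pixel columns grow to the right and rows downward; lengths in m; the calibration is good to about 2 mm. A picture is of the moment at which its call begins. There is no depth.
- env.hand_in(): hands the job in; it is judged then, once.
The state is a dict: "clock": time; "joint_pos": joint angles; "qvel": joint speeds; "tau": joint torques, N m; "tcp_pos": TCP position; "orientation": TCP orientation; "wrist_force": force on the tool from outside, world axes, zero at the start; "ft_torque": the same for the moment, N m; "finger_gap": finger opening in m; "grip_force": force on a finger pad.
Only numpy, scipy, OpenCV 4.12 (cv2) and the standard library are available. Lean on these libraries where they do the work, as an engineer would, in place of code of your own. Each camera call takes 0.05 s, during which the arm holds its last target. There are 200 camera calls.

## Working session

There is one attempt and no reset: what is moved stays moved. The work goes in short steps, Python scripts to look and compute and a tool call to move; the robot and the scene stay as the last step left them, time stands still between calls to the robot, and variables do not carry over. Pictures are saved under pics/ and viewed, at most 10 in all, crops included, and the job is handed in when it is done.

```bash
ls; mkdir -p pics; python3 - <<'E'
from workcell import env, vision
import cv2,numpy as np
s=env.get_state(); print(s)
for n in("top","side"):
    r=vision.read_camera(n); cv2.imwrite(f"pics/{n}0.png",r["image"][:,:,::-1]); np.savez(f"pics/{n}0.npz",**{k:r[k] for k in("image","K","R","t")})
    print(n,r["K"].tolist(),np.round(r["R"],3).tolist(),r["t"], -r["R"].T@r["t"])
E
```

```text
pics
workcell.py
{'clock': 0.0, 'joint_pos': array([-1.38363618e+00,  3.14008417e-01,  4.49423813e-02,  1.30361212e+00,
       -5.47844772e-06,  1.43116581e+00]), 'qvel': array([-0.00014302, -0.00244236,  0.00203784, -0.00014899, -0.00014832,
       -0.0007541 ]), 'tau': array([-1.28186235e-03, -4.80622852e+01,  2.98533618e+01,  1.93934399e-02,
       -8.84276255e-05,  2.72478573e-06]), 'tcp_pos': array([ 0.18445806, -0.54408907,  0.25238932]), 'orientation': array([-9.40585974e-04,  9.86680219e-01,  1.62669173e-01, -2.50970577e-05]), 'wrist_force': array([-0.23203213, -0.52976133, -0.89153882]), 'ft_torque': array([-0.03693643, -0.00722406,  0.00939006]), 'grip_force': 0.0, 'finger_gap': 0.08513618766975128}
top [[600.2776568326767, 0.0, 321.6410914610097], [0.0, 600.2776568326767, 241.21894681507405], [0.0, 0.0, 1.0]] [[-0.022, -1.0, -0.019], [-0.995, 0.024, -0.102], [0.102, 0.017, -0.995]] [0.03448994 0.48492346 1.72709824] [ 0.30657781 -0.00683256  1.76781561]
side [[470.0890903566508, 0.0, 319.5186449292883], [0.0, 470.0890903566508, 231.02726538122346], [0.0, 0.0, 1.0]] [[-0.944, -0.33, 0.021], [-0.252, 0.676, -0.692], [0.214, -0.659, -0.721]] [0.44254003 0.18062503 1.08054114] [0.2315167  0.73563095 0.89514433]
```

View pics/top0.png

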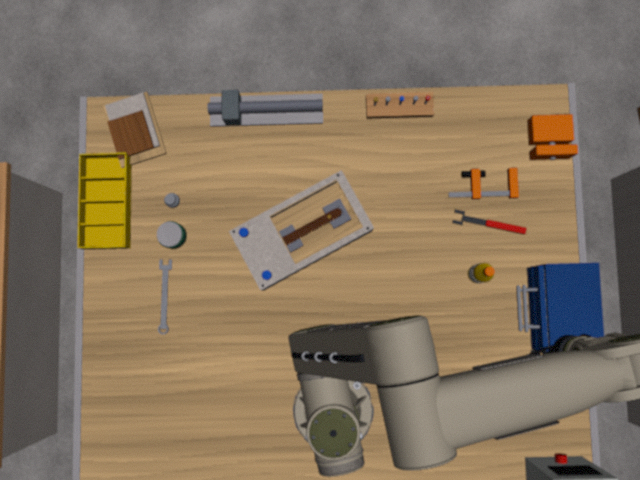

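View pics/side0.png

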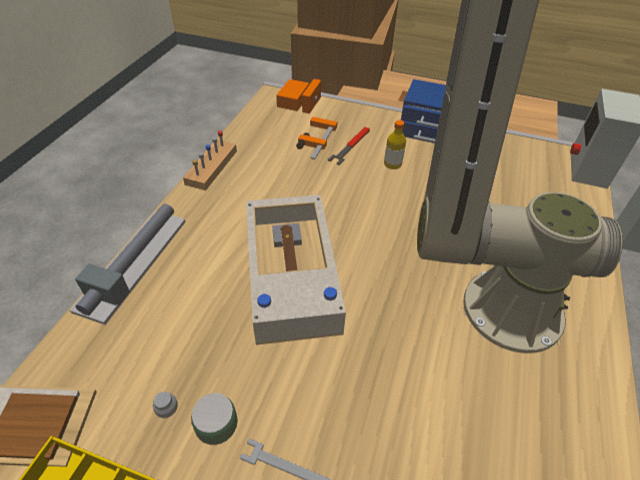

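The top view shows the press at about (233–373, 174–289), with knobs at (244,232) and (267,275). The rail runs from about (285,240) to its head at about (340,211). In the side view the knobs are at (264,300) and (330,294), and the rail head is at about (287,228).

```bash
cat > h.py <<'E'
import numpy as np,cv2
def load(n): return dict(np.load(f"pics/{n}.npz"))
def ray(c,p):
    d=c["R"].T@np.linalg.inv(c["K"])@np.array([p[0],p[1],1.]); return -c["R"].T@c["t"],d
def cast(c,p,z):
    o,d=ray(c,p); return o+d*(z-o[2])/d[2]
def tri(c1,p1,c2,p2):
    o1,d1=ray(c1,p1);o2,d2=ray(c2,p2)
    s=np.linalg.lstsq(np.c_[d1,-d2],o2-o1,rcond=None)[0]
    a=o1+s[0]*d1;b=o2+s[1]*d2; return (a+b)/2,np.linalg.norm(a-b)
def proj(c,X):
    q=c["K"]@(c["R"]@np.asarray(X)+c["t"]); return q[:2]/q[2]
def blobs(m,amin=8):
    n,l,s,ce=cv2.connectedComponentsWithStats(m.astype(np.uint8)); return [(ce[i],s[i,4],l==i) for i in range(1,n) if s[i,4]>=amin]
E
python3 - <<'E'
from h import *
T,S=load("top0"),load("side0")
B={}
for n,c,box in(("top",T,(225,165,380,295)),("side",S,(240,185,350,345))):
    x0,y0,x1,y1=box
    hsv=cv2.cvtColor(c["image"],cv2.COLOR_RGB2HSV); roi=np.zeros(hsv.shape[:2],bool); roi[y0:y1,x0:x1]=1
    H,Sa,V=[hsv[...,i].astype(int) for i in range(3)]
    bl=blobs(roi&(H>100)&(H<130)&(Sa>120)); print(n,"blue",[(b[0].round(1),b[1]) for b in bl])
    br=blobs(roi&(H<20)&(Sa>80)&(V<130),20); print(n,"brown",[(b[0].round(1),b[1]) for b in br])
    for b in br:
        p=np.argwhere(b[2])[:,::-1].astype(np.float32); print(cv2.minAreaRect(p), cv2.fitLine(p,2,0,.01,.01).ravel())
    im=c["image"][y0:y1,x0:x1,::-1]; k=5 if n=="top" else 3.6
    cv2.imwrite(f"pics/{n}0c.png",cv2.resize(im,None,fx=k,fy=k,interpolation=cv2.INTER_CUBIC) if n=="side" else cv2.resize(im,None,fx=4.6,fy=4.6,interpolation=cv2.INTER_CUBIC))
    B[n]=[b[0] for b in bl]
E
```

```text
top blue [(array([243.4, 231.9]), np.int32(59)), (array([266.2, 274.6]), np.int32(57))]
top brown [(array([323.6, 188.7]), np.int32(21)), (array([288.5, 207.6]), np.int32(66)), (array([311.5, 226.1]), np.int32(590))]
((323.2877502441406, 188.61793518066406), (1.554057240486145, 16.997501373291016), 60.945396423339844) [  0.8720591  -0.4894005 323.57144   188.66667  ]
((288.8662109375, 207.25473022460938), (2.0750255584716797, 40.702430725097656), 61.38954162597656) [  0.88008076  -0.47482404 288.5        207.57576   ]
((311.753662109375, 225.614990234375), (12.505325317382812, 64.3994140625), 64.98310089111328) [  0.8793119  -0.4762463 311.52374   226.13898  ]
side blue [(array([329.9, 292.3]), np.int32(101)), (array([263.7, 299.3]), np.int32(106))]
side brown [(array([266.5, 207.2]), np.int32(30)), (array([288.5, 248.3]), np.int32(463))]
((266.46533203125, 207.15345764160156), (1.393052101135254, 23.18436622619629), 84.2894058227539) [ 9.9543899e-01 -9.5400169e-02  2.6653333e+02  2.0716667e+02]
((288.5975646972656, 247.37803649902344), (45.49779510498047, 11.264016151428223), 83.6598129272461) [1.3055946e-01 9.9144047e-01 2.8845789e+02 2.4834125e+02]
```

View pics/top0c.png

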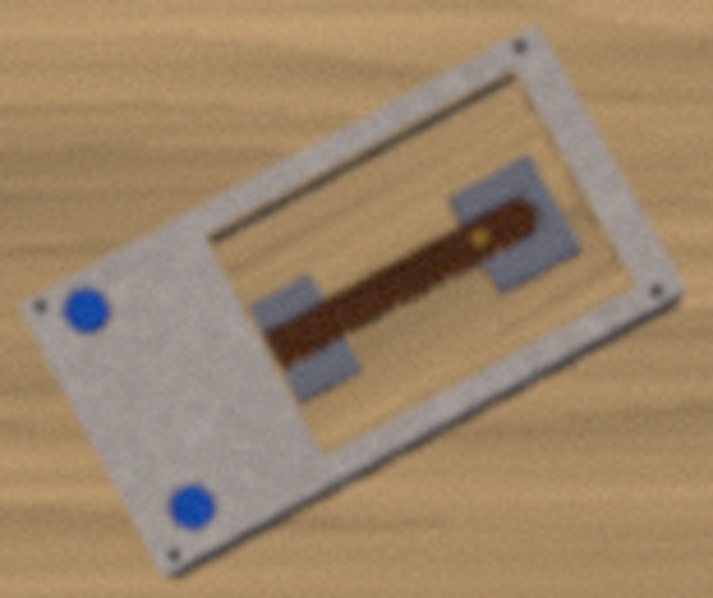

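View pics/side0c.png

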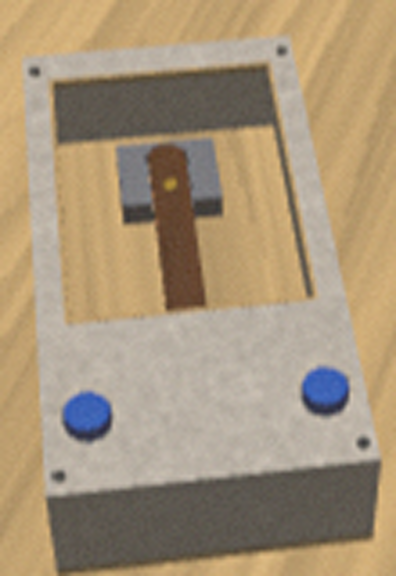

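The crops show four screws, the knobs, a yellow dot on the rail and the head tip in both views. In the top crop the dot is at (480,237) and the tip at (535,213). In the side crop they are at (170,184) and (167,146). Next I triangulate these points.

```bash
python3 - <<'E'
from h import *
np.set_printoptions(precision=4,suppress=True)
T,S=load("top0"),load("side0")
P={"s1":((338,175),(249.7,204.7)),"s2":((367.8,228.3),(318.3,199.2)),"s3":((233.7,231.5),(256.1,317.2)),"s4":((262.8,285.2),(340.8,307.8)),
"k1":((243.4,231.9),(263.7,299.3)),"k2":((266.2,274.6),(329.9,292.3)),"dot":((329.3,216.5),(287.2,236.1)),"tip":((341.3,211.3),(286.4,225.6))}
for k,(a,b) in P.items():
    X,e=tri(T,a,S,b); print(k,X,round(e,4))
s={k:tri(T,*[P[k][0]],S,P[k][1])[0] for k in P}
# press axis (towards tail)
d=(s["s3"]+s["s4"]-s["s1"]-s["s2"])[:2]; d/=np.linalg.norm(d); print("axis screws",d,np.degrees(np.arctan2(d[1],d[0])))
c=[cast(T,P[k][0],.086) for k in("s1","s2","s3","s4")]; d2=(c[2]+c[3]-c[0]-c[1])[:2]; L=np.linalg.norm(d2)/2; print("cast axis",np.degrees(np.arctan2(d2[1],d2[0])),"len",L,"centre",np.mean(c,0))
mid=(s["s1"]+s["s2"]+s["s3"]+s["s4"])/4; print("tri centre",mid,"press origin",mid[:2]+.010*d)
# rail axis cast at .04
v=np.array([.8793,-.4762]);p=np.array([311.52,226.14])
a,b=cast(T,p-20*v,.04),cast(T,p+20*v,.04); r=(a-b)[:2]; r/=np.linalg.norm(r); print("rail ang",np.degrees(np.arctan2(r[1],r[0])),"line pt",a,b)
t=cast(T,P["tip"][0],.04); print("tip cast",t,"rail origin",t[:2]+.14*r)
kc=[cast(T,P[k][0],.112) for k in("k1","k2")]; print(kc,"orig from knobs",(kc[0]+kc[1])[:2]/2-.135*d)
o=t[:2]+.14*r
print("grasp -.045",o-.045*r,"reach",np.linalg.norm(o-.045*r))
E
```

```text
s1 [ 0.6672 -0.0289  0.0859] 0.001
s2 [ 0.5125 -0.1089  0.0858] 0.0007
s3 [0.5126 0.27   0.087 ] 0.0007
s4 [0.3588 0.1895 0.0869] 0.0014
k1 [0.508  0.2391 0.1101] 0.0007
k2 [0.3873 0.1769 0.111 ] 0.0009
dot [ 0.5556 -0.001   0.0398] 0.0003
tip [ 0.5711 -0.0361  0.038 ] 0.0014
axis screws [-0.4587  0.8886] 117.30174271830336
cast axis 117.25970319276004 len 0.3360893215390361 centre [0.5133 0.0806 0.086 ]
tri centre [0.5128 0.0804 0.0864] press origin [0.5082 0.0893]
rail ang 117.24293277053357 line pt [0.5022 0.1028 0.04  ] [ 0.5554 -0.0004  0.04  ]
tip cast [ 0.5701 -0.0362  0.04  ] rail origin [0.506  0.0883]
[array([0.5081, 0.2389, 0.112 ]), array([0.3877, 0.1769, 0.112 ])] orig from knobs [0.5098 0.0879]
grasp -.045 [0.5266 0.0483] reach 0.5287918847612323
```

```bash
cat >> h.py <<'E'
from scipy.spatial.transform import Rotation as Ro
np.set_printoptions(precision=4,suppress=True)
O=np.array([.5095,.0885,0]); ang=np.radians(117.27)
D=np.array([np.cos(ang),np.sin(ang),0]); Z=np.array([0,0,1.]); Y=np.cross(Z,D)
def pose(px,pz,th=0,py=0,g=.003):   # grasp point in press frame (m), tilt deg (head up); returns TCP pos,R
    t=np.radians(th); n=np.sin(t)*D+np.cos(t)*Z; x=np.cos(t)*D-np.sin(t)*Z; z=-n
    return O+px*D+py*Y+pz*Z+g*n, np.c_[x,np.cross(z,x),z]
def Rq(q): return Ro.from_quat(np.roll(q,-1)).as_matrix()
def go(s,p,R):
    R0=Rq(s["orientation"]); print("shift",R0.T@(p-s["tcp_pos"]),"rot",Ro.from_matrix(R0.T@R).as_rotvec())
E
python3 - <<'E'
from h import *; from workcell import env, vision
s=env.get_state(); go(s,*pose(-.045,.20)); print(pose(-.045,.2))
E
```

```text
shift [ 0.5176 -0.4502  0.0503] rot [-0.001  -0.0016 -1.7199]
(array([0.5301, 0.0485, 0.203 ]), array([[-0.4582,  0.8889, -0.    ],
       [ 0.8889,  0.4582, -0.    ],
       [ 0.    , -0.    , -1.    ]]))
```

The rows are not in the units I measure in: shifts go in shares of 0.5 m and turns go in shares of 180 degrees. I convert before sending: 0.26 m / 0.5 = 0.52, -0.225 m / 0.5 = -0.45, -0.86 rad / 3.1416 = -0.2737.

>>> creep_tool(increments=[[0.06,-0.052,0,0,0,-0.0318],[0.14,-0.12,0,0,0,-0.0732],[0.22,-0.19,0,0,0,-0.1146],[0.3,-0.26,0,0,0,-0.1592],[0.38,-0.33,0,0,0,-0.2005],[0.46,-0.4,0,0,0,-0.2419],[0.52,-0.45,0,0,0,-0.2737],[0.52,-0.45,0,0,0,-0.2737]], jaw=0.07)

```text
clock: 1.1
tcp_pos: [0.3592, -0.2458, 0.2531]
orientation: [-0.0, 0.828, 0.561, 0.0]
wrist_force: [-0.4, -0.1, -0.4]
finger_gap: 0.0699
grip_force: 0.0
```

```bash
python3 - <<'E'
from h import *; from workcell import env, vision
s=env.get_state(); go(s,*pose(-.045,.20))
E
```

```text
shift [0.3366 0.0498 0.0503] rot [-0.0003 -0.0006 -0.8553]
```

Scaled: 0.337 m / 0.5 = 0.674, 0.295 m / 0.5 = 0.59, -0.855 rad / 3.1416 = -0.2722.

>>> creep_tool(increments=[[0.09,0.014,0,0,0,-0.035],[0.19,0.028,0.02,0,0,-0.0764],[0.29,0.042,0.04,0,0,-0.1178],[0.39,0.058,0.06,0,0,-0.1592],[0.49,0.072,0.08,0,0,-0.1974],[0.59,0.088,0.1,0,0,-0.2387],[0.674,0.1,0.1,0,0,-0.2722],[0.674,0.1,0.1,0,0,-0.2722]])

```text
clock: 2.1
tcp_pos: [0.5323, 0.0468, 0.2024]
orientation: [-0.0, 0.522, 0.853, -0.0]
wrist_force: [-0.9, -0.2, 0.4]
finger_gap: 0.0697
grip_force: 0.0
```

```bash
python3 - <<'E'
from h import *; from workcell import env, vision
s=env.get_state(); go(s,*pose(-.045,.20))
r=vision.read_camera("wrist"); np.savez("pics/w1.npz",**{k:r[k] for k in("image","K","R","t")})
im=r["image"][:,:,::-1].copy()
for x in(-.14,-.045,.05):
    for z,c in((.04,(0,0,255)),):
        q=proj(r,O+x*D+z*Z); print(x,q); cv2.circle(im,tuple(int(v) for v in q),3,c,-1)
cv2.imwrite("pics/w1.png",im)
E
```

```text
shift [ 0.0025 -0.0012 -0.0006] rot [-0.0004 -0.0001 -0.0027]
-0.14 [313.507  323.0484]
-0.045 [313.015  218.3608]
0.05 [312.4078  89.1736]
```

View pics/w1.png

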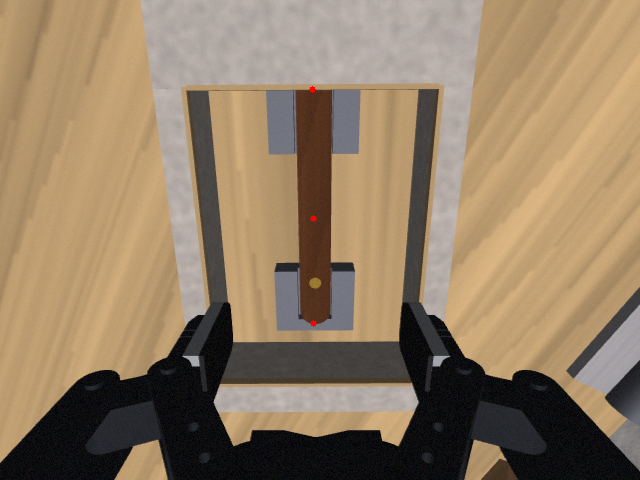

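The wrist view shows the rail's axis at column ~315, centred between the fingers, and the head tip at (315,324). This is within 1–2 mm of the projected points, so I descend.

Scaled: 0.166 m / 0.5 = 0.332, 0.16 m / 0.5 = 0.32, -0.003 rad / 3.1416 = -0.001.

>>> creep_tool(increments=[[0.004,0,0.06,0,0,-0.001],[0.004,0,0.12,0,0,-0.001],[0.004,0,0.18,0,0,-0.001],[0.004,0,0.23,0,0,-0.001],[0.004,0,0.27,0,0,-0.001],[0.004,0,0.3,0,0,-0.001],[0.004,0,0.32,0,0,-0.001],[0.004,0,0.332,0,0,-0.001]], jaw=0.065)

```text
clock: 3.15
tcp_pos: [0.5303, 0.0469, 0.037]
orientation: [0.0, 0.522, 0.853, -0.0]
wrist_force: [-1.4, -0.2, -0.2]
finger_gap: 0.0654
grip_force: 0.0
```

>>> creep_tool(increments=[[0,0,0,0,0,0],[0,0,0,0,0,0],[0,0,0,0,0,0],[0,0,0,0,0,0],[0,0,0,0,0,0],[0,0,0,0,0,0]], jaw=0.02, grip_force=20)

```text
clock: 3.9
tcp_pos: [0.5309, 0.0475, 0.0379]
orientation: [0.001, 0.521, 0.853, 0.0]
wrist_force: [-0.8, 0.1, 6.5]
finger_gap: 0.0254
grip_force: 20.6
```

```bash
cat > way.py <<'E'
from h import *; from workcell import env, vision
s=env.get_state(); 
g=s["tcp_pos"]-np.array([0,0,.003]); px=(g-O)@D; py=(g-O)@Y; hh=g[2]-.030; print("px,py,h",px,py,hh)
np.save("pics/g.npy",[px,py,hh,*s["tcp_pos"],*s["orientation"]])
E
cat > wp.py <<'E'
from h import *; from workcell import env, vision; import sys
G=np.load("pics/g.npy"); px,py,hh=G[:3]
def wp(xt,zt,th):
    t=np.radians(th); L=.14-px
    return pose(xt-L*np.cos(t)+hh*np.sin(t), zt+L*np.sin(t)+hh*np.cos(t), th, py)
s=env.get_state()
for a in sys.argv[1:]:
    v=[float(k) for k in a.split(",")]; print(a); go(s,*wp(v[0]/1e3,v[1]/1e3,v[2]))
E
python3 way.py; python3 wp.py 140,42,0 137,42,3.5 134,42,7 131,42,10.5 128,42,14
```

```text
px,py,h -0.0462515646977876 -0.00019266111304810685 0.004920426269134977
140,42,0
shift [-0.     0.    -0.012] rot [ 0.0012  0.0007 -0.0018]
137,42,3.5
shift [-0.0022  0.     -0.0234] rot [ 0.0011 -0.0604 -0.0019]
134,42,7
shift [-0.0037  0.     -0.0346] rot [ 0.001  -0.1215 -0.0019]
131,42,10.5
shift [-0.0045  0.0001 -0.0458] rot [ 0.001  -0.1826 -0.0019]
128,42,14
shift [-0.0046  0.0001 -0.0568] rot [ 0.0009 -0.2437 -0.002 ]
```

Scaled: -0.012 m / 0.5 = -0.024, -0.009 m / 0.5 = -0.018.

>>> creep_tool(increments=[[0,0,-0.002,0,0,0],[0,0,-0.002,0,0,0],[0,0,-0.006,0,0,0],[0,0,-0.012,0,0,0],[0,0,-0.018,0,0,0],[0,0,-0.024,0,0,0],[0,0,-0.024,0,0,0]], jaw=0.02, grip_force=70)

```text
clock: 4.78
tcp_pos: [0.5306, 0.0474, 0.0496]
orientation: [0.0, 0.521, 0.853, 0.0]
wrist_force: [-0.4, 0.1, -1.1]
finger_gap: 0.0254
grip_force: 69.3
```

```bash
python3 wp.py 140,42,0 137,42,3.5 134,42,7 131,42,10.5 128,42,14; python3 - <<'E'
from h import *; from workcell import env, vision
for n,(x0,y0,x1,y1) in(("side",(240,185,350,345)),):
    r=vision.read_camera(n); np.savez("pics/s2.npz",**{k:r[k] for k in("image","K","R","t")})
r=vision.read_camera("wrist"); cv2.imwrite("pics/w2.png",r["image"][:,:,::-1])
E
```

```text
140,42,0
shift [-0.0001  0.0003 -0.0003] rot [ 0.0005  0.0004 -0.0019]
137,42,3.5
shift [-0.0023  0.0003 -0.0117] rot [ 0.0005 -0.0607 -0.002 ]
134,42,7
shift [-0.0038  0.0003 -0.0229] rot [ 0.0004 -0.1218 -0.002 ]
131,42,10.5
shift [-0.0045  0.0003 -0.0341] rot [ 0.0004 -0.1829 -0.002 ]
128,42,14
shift [-0.0047  0.0003 -0.0451] rot [ 0.0003 -0.2439 -0.002 ]
```

View pics/w2.png

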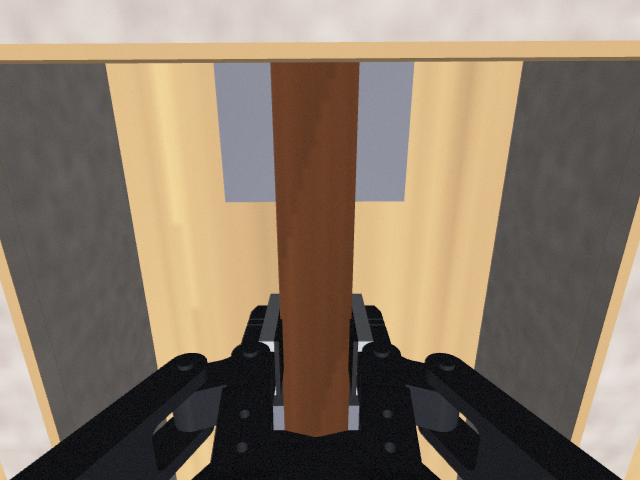

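The rail is held between the pads (columns 280–352) and lifted clear. The wrist force is about the rail's weight. Next I tilt it.

Scaled: -0.045 m / 0.5 = -0.09, -0.034 m / 0.5 = -0.068, -0.244 rad / 3.1416 = -0.0777.

>>> creep_tool(increments=[[-0.0024,0,-0.012,0,-0.0095,0],[-0.0046,0,-0.0234,0,-0.0191,0],[-0.006,0,-0.0346,0,-0.029,0],[-0.0076,0,-0.0458,0,-0.0388,0],[-0.0084,0,-0.057,0,-0.0484,0],[-0.009,0,-0.068,0,-0.0583,0],[-0.0094,0,-0.09,0,-0.0777,0],[-0.0094,0,-0.09,0,-0.0777,0]])

```text
clock: 5.88
tcp_pos: [0.5325, 0.044, 0.0949]
orientation: [0.104, 0.517, 0.847, -0.063]
wrist_force: [-0.9, 0.1, -1.4]
finger_gap: 0.0248
grip_force: 69.2
```

```bash
python3 - <<'E'
from h import *; from workcell import env, vision
im=[vision.read_camera(n)["image"] for n in("side","top")]
a=cv2.resize(im[0][185:345,240:350],None,fx=3.5,fy=3.5); b=cv2.resize(im[1][165:295,225:380],None,fx=2.6,fy=2.6)
o=np.zeros((560,800,3),np.uint8); o[:a.shape[0],:a.shape[1]]=a; o[:b.shape[0],390:390+b.shape[1]]=b[:,:410]; cv2.imwrite("pics/t3.png",o[:,:,::-1])
E
python3 wp.py 128,42,14 95,50.2,14 60,59,14 25,67.7,14 -10,76.4,14 -10,230,14
```

```text
128,42,14
shift [-0.0004  0.0005 -0.0004] rot [-0.0002 -0.0007 -0.0015]
95,50.2,14
shift [-0.0344  0.0005 -0.0004] rot [-0.0002 -0.0007 -0.0015]
60,59,14
shift [-0.0705  0.0006 -0.0005] rot [-0.0002 -0.0007 -0.0015]
25,67.7,14
shift [-0.1066  0.0006 -0.0005] rot [-0.0002 -0.0007 -0.0015]
-10,76.4,14
shift [-0.1426  0.0007 -0.0005] rot [-0.0002 -0.0007 -0.0015]
-10,230,14
shift [-0.1797  0.0007 -0.1495] rot [-0.0002 -0.0007 -0.0015]
```

View pics/t3.png

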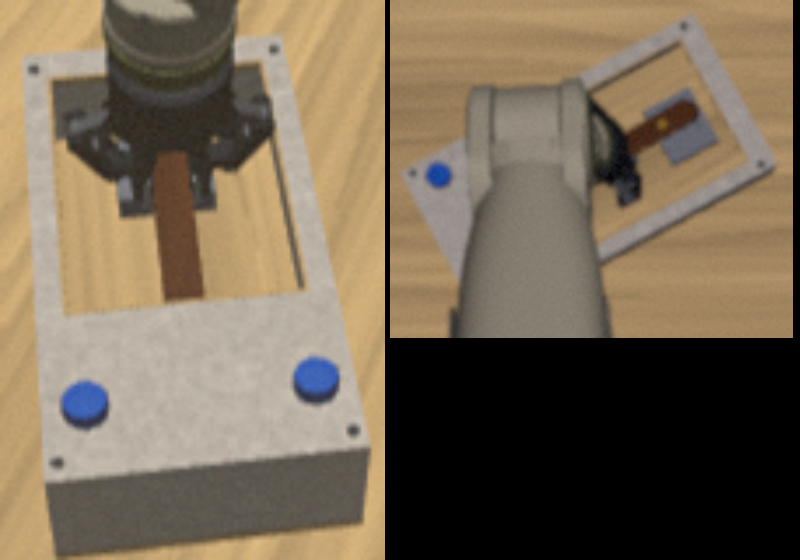

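The side view shows the rail tilted and clear of the frame edge. In the top view the head is at ~(340.4,206.5) and the dot at ~(330,212.7). I'll check the tilt against the prediction for slip.

```bash
python3 - <<'E'
from h import *
T=load("top0"); dot=np.array([.5556,-.001,.0398]); x=(dot-O)@D; print("dot rail x",x)
for th in(8,11,14):
    t=np.radians(th); n=np.sin(t)*D+np.cos(t)*Z; ax=np.cos(t)*D-np.sin(t)*Z
    t14=np.radians(14); L=.14+.0462; g=O+(.128-L*np.cos(t14))*D+(.042+L*np.sin(t14))*Z
    print(th,"dot",proj(T,g+(x+.0462)*ax+.01*n),"head top",proj(T,g+(-.14+.0462)*ax+.01*n))
E
```

```text
dot rail x -0.10067501690386585
8 dot [330.5724 212.4612] head top [342.807  205.5325]
11 dot [330.2578 212.4834] head top [342.4155 205.4842]
14 dot [329.8977 212.5329] head top [341.9434 205.4823]
```

The picture agrees with the prediction and the force is low. I draw the rail out along its axis.

Scaled: -0.071 m / 0.5 = -0.142, -0.064 m / 0.5 = -0.128.

>>> creep_tool(increments=[[-0.014,0.001,-0.001,0,0,0],[-0.036,0.001,-0.001,0,0,0],[-0.06,0.001,-0.001,0,0,0],[-0.084,0.001,-0.001,0,0,0],[-0.108,0.001,-0.001,0,0,0],[-0.128,0.001,-0.001,0,0,0],[-0.142,0.001,-0.001,0,0,0]])

```text
clock: 6.85
tcp_pos: [0.5646, -0.0184, 0.1121]
orientation: [0.104, 0.518, 0.847, -0.063]
wrist_force: [-1.4, 0.3, -1.9]
finger_gap: 0.0245
grip_force: 69.2
```

```bash
python3 wp.py 60,59,14 -12,77,14
```

```text
60,59,14
shift [0.0015 0.0002 0.    ] rot [-0.0004 -0.0002 -0.0024]
-12,77,14
shift [-0.0727  0.0003 -0.0001] rot [-0.0004 -0.0002 -0.0024]
```

Scaled: -0.074 m / 0.5 = -0.148, -0.066 m / 0.5 = -0.132.

>>> creep_tool(increments=[[-0.014,0,0,0,0,0],[-0.036,0,0,0,0,0],[-0.06,0,0,0,0,0],[-0.084,0,0,0,0,0],[-0.108,0,0,0,0,0],[-0.132,0,0,0,0,0],[-0.148,0,0,0,0,0],[-0.148,0,0,0,0,0]])

```text
clock: 7.85
tcp_pos: [0.5974, -0.0822, 0.13]
orientation: [0.104, 0.518, 0.847, -0.063]
wrist_force: [0.2, -0.6, -1.8]
finger_gap: 0.0248
grip_force: 69.2
```

```bash
python3 wp.py -12,77,14 -12,240,14; python3 - <<'E'
from h import *; from workcell import env, vision
im=[vision.read_camera(n)["image"] for n in("side","top")]
a=cv2.resize(im[0][120:345,210:370],None,fx=2.4,fy=2.4); b=cv2.resize(im[1][150:295,225:420],None,fx=2.1,fy=2.1)
o=np.zeros((560,800,3),np.uint8); o[:a.shape[0],:a.shape[1]]=a; o[:b.shape[0],390:390+b.shape[1]]=b[:,:410]; cv2.imwrite("pics/t4.png",o[:,:,::-1])
E
```

```text
-12,77,14
shift [ 0.0012  0.0003 -0.0001] rot [-0.0003 -0.     -0.0028]
-12,240,14
shift [-0.0382  0.0003 -0.1582] rot [-0.0003 -0.     -0.0028]
```

View pics/t4.png

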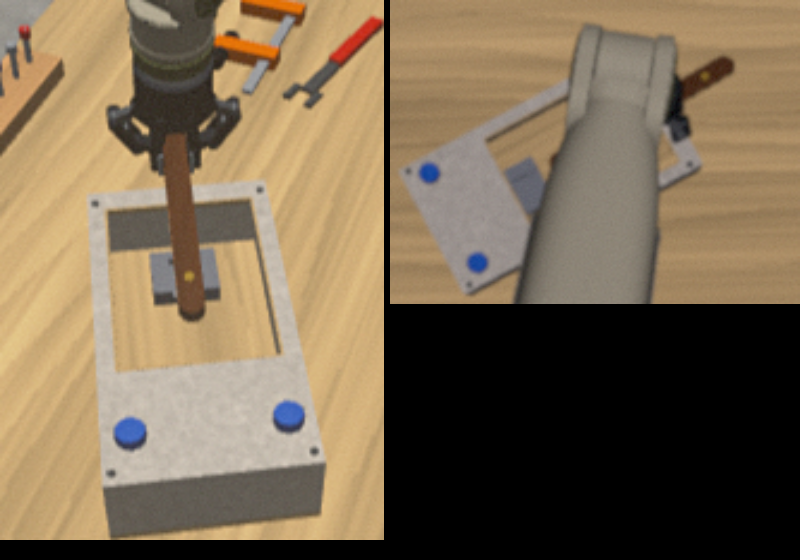

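The tail end, at side crop (190,312), has come clear of the frame edge and stands inside the window opening. The head is out past the frame. I lift straight up.

Scaled: -0.158 m / 0.5 = -0.316, -0.15 m / 0.5 = -0.3.

>>> creep_tool(increments=[[-0.006,0,-0.024,0,0,0],[-0.016,0,-0.064,0,0,0],[-0.028,0,-0.112,0,0,0],[-0.04,0,-0.16,0,0,0],[-0.052,0,-0.212,0,0,0],[-0.066,0,-0.264,0,0,0],[-0.076,0,-0.3,0,0,0],[-0.08,0,-0.316,0,0,0]])

```text
clock: 8.95
tcp_pos: [0.5978, -0.0819, 0.295]
orientation: [0.105, 0.517, 0.847, -0.063]
wrist_force: [-0.6, 0.8, -1.7]
finger_gap: 0.0247
grip_force: 69.2
```

>>> creep_tool(increments=[[0,0,-0.01,0,0,0],[-0.004,0,-0.02,0,0,0],[-0.004,0,-0.02,0,0,0],[-0.004,0,-0.02,0,0,0],[-0.004,0,-0.02,0,0,0],[-0.004,0,-0.02,0,0,0]])

```text
clock: 9.7
tcp_pos: [0.597, -0.0817, 0.3027]
orientation: [0.104, 0.517, 0.847, -0.064]
wrist_force: [-1.0, 0.2, -1.4]
finger_gap: 0.0247
grip_force: 69.2
```

```bash
python3 wp.py -12,250,14; python3 - <<'E'
from h import *; from workcell import env, vision
r={n:vision.read_camera(n) for n in("side","top")}; im=[r[n]["image"] for n in r]
for n in r: np.savez(f"pics/{n}5.npz",**{k:r[n][k] for k in("image","K","R","t")})
a=cv2.resize(im[0][60:345,190:380],None,fx=2.1,fy=2.1); b=cv2.resize(im[1][150:295,225:420],None,fx=2.05,fy=2.05)
o=np.zeros((600,800,3),np.uint8); o[:a.shape[0],:a.shape[1]]=a[:600]; o[:b.shape[0],400:400+b.shape[1]]=b[:,:400]; cv2.imwrite("pics/t5.png",o[:,:,::-1])
t=np.radians(14)
G=np.load("pics/g.npy"); s=env.get_state(); R=Rq(s["orientation"]); hh=G[2]
for nm,L in(("tail",.14-G[0]),("head",-.14-G[0])):
    p=s["tcp_pos"]+R[:,2]*(.003+hh)+R[:,0]*L; print(nm,p,{n:proj(r[n],p) for n in r})
print(s["qvel"])
E
```

```text
-12,250,14
shift [ 0.0006  0.0004 -0.0002] rot [-0.0008 -0.0005 -0.0018]
tail [0.5155 0.0774 0.2502] {'side': array([288.0243, 196.7616]), 'top': array([298.4231, 221.1223])}
head [ 0.6395 -0.1644  0.3178] {'side': array([276.5645,  97.5224]), 'top': array([394.2687, 164.8807])}
[ 0.0016  0.0002  0.0016  0.0004  0.0007 -0.0005]
```

View pics/t5.png

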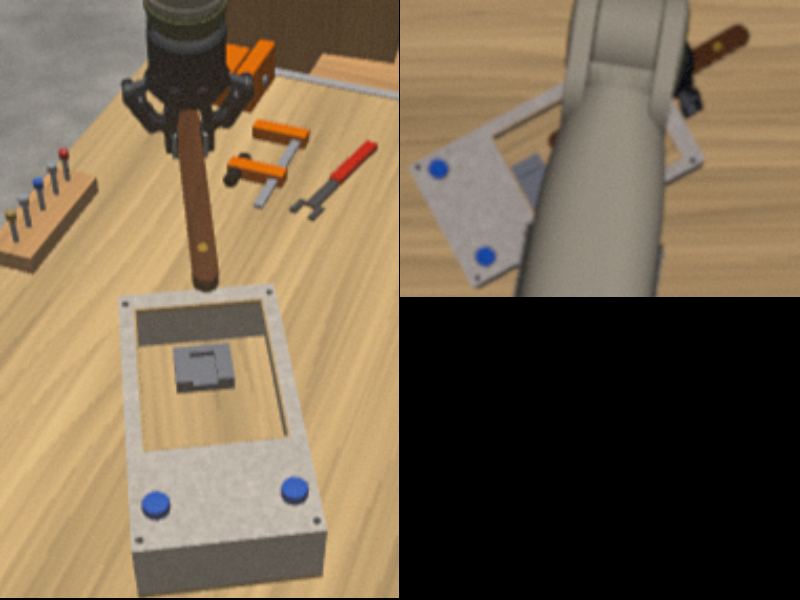

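The tail, at side (287.6,195.7), is where the no-slip model puts it (288.0,196.8). The lowest point of the rail is ~0.24 m, about 15 cm above the frame, and the rail is still and free.

```bash
python3 -c "
from workcell import env, vision
print(env.hand_in())"
```

```text
the job is handed in; nothing more can be done
None
```

I drew the rail out of the press head end first and handed the job in at about 10 s, with the rail still gripped, clear of the press and held still about 15 cm above the top frame; the verdict was not shown to me.

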